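Tip the bracket onto its base and push it home in the fixture corner

TASK

On the fixture plate one angle bracket lies over on its bored leg. Push it over so that it stands on its base, bored leg upright, then push it along the plate until the free edge of its base sits flush against the rail and its side against the arm of the end stop, ready for measuring. Only push it, gently: never pinch, lift or carry it, and leave everything else where it stands.

Things in the scene. Friction and masses are not known exactly. Their poses are not given: they have to be found in the camera images.
- bracket: moulded black angle bracket that lies over, 120 g: an L of two 10 mm legs, 60 mm wide. Base leg 60 x 60 with four screw holes; bored leg at one edge, rising 60 over the base's underside, 26 mm bore with brass bush. Origin: centre of the base's underside. Standing, own z is up; own x runs from the bored leg (outer face x = -30) to the base's free edge (x = +30); y across.
- bracket_heel (a point): middle of its heel edge (own x -30, y 0, z 0 mm), axes as the bracket. At the start it lies flat on the bored leg, which reaches towards the robot; the base leg stands on edge, underside (own -z) facing the rail, free edge on top, 60 mm over the plate; its origin is 30 mm over the plate. Pushed some 45 degrees over about the heel towards the rail it drops onto its base by itself.
- bracket_toe_left (a point): left lower corner (own x +30, y +30, z 0 mm) of the free edge of the bracket's base
- bracket_toe_right (a point): right lower corner (own x +30, y -30, z 0 mm) of the free edge of the bracket's base
- plate: fixed aluminium fixture plate, 260 (x) x 380 (y) x 12 mm with a grid of small holes; origin: centre of its underside on the bench, top at z = 12 mm; x points away from the robot (give or take its yaw). A steel rail (360 long, 15 wide, 12 high over the plate) runs along y at its far side; the rail's face towards the robot is at plate x = +110 mm.
- stop: fixed steel end stop clamped on the rail near its left or right end: an arm 12 mm wide and high reaching 50 mm from the rail's face towards the robot; head and screw over the rail (37 mm over the plate). Origin: on the plate's top, at the rail's face, mid-arm; axes as the plate's. The bracket goes on the side towards the plate's middle: its origin ends 36 mm from this one along y.
- rail_clip: fixed steel clip with the same head and knurled screw on the rail near its other end; it has no arm and does not come out past the rail's face. Not a stop. Origin as the stop's.
- mate: another bracket of the same kind, already standing on its base on the near left or right corner of the plate; leave it alone. Origin and axes as the bracket's.
- plug: steel plug gauge standing on the other near corner of the plate, 24 mm across, 75 mm high; leave it alone. Origin: centre of its underside.
- caliper: digital caliper lying on the bench beside the plate, about 200 mm long (along y) and 60 mm wide; leave it alone. Origin: underside, middle of its beam.
- vblock: steel V-block on the bench, 45 x 60 x 46 mm high; leave it alone. Origin: centre of its underside.
- loupe: black loupe standing on the bench, 40 mm across, 46 mm high; leave it alone. Origin: centre of its underside.
- blower: black rubber dust blower standing on the bench, 58 mm across, 112 mm high; leave it alone. Origin: centre of its underside.
- gauge_block: steel gauge block standing on the bench, 9 x 35 x 50 mm high; leave it alone. Origin: centre of its underside.

How it is judged (in metres and radians):
At the end, for the whole second after the job is handed in: The bracket stands at rest on its base on the plate (within 0.05 rad of upright), both corners of its base's free edge within 2.5 mm of the rail's face, and its side within 2.5 mm of the end stop's arm (angle between bracket's own z axis and vertical below 0.05 rad and height (world z) of bracket below 0.015 m and x of each of bracket_toe_left, bracket_toe_right in the frame of plate above 0.1075 m and (y of bracket in the frame of stop between -0.0385 and -0.03 m or y of bracket in the frame of stop between 0.03 and 0.0385 m) and linear speed of bracket below 0.01 m/s and angular speed of bracket below 0.1 rad/s); the robot touches nothing.
It fails at once if the bracket is lifted or carried: its heel edge comes more than 15 mm off the plate, or its origin rises more than 48 mm above the plate (height (world z) of bracket_heel above 0.027 m or height (world z) of bracket above 0.06 m).
It fails at once if the standing bracket or the plug gauge on the plate is moved by more than 15 mm (distance of any of mate, plug from where it was at the start of the episode above 0.015 m).
It fails at once if the caliper, V-block, loupe, blower or gauge block on the bench is moved by more than 15 mm (distance of any of caliper, vblock, loupe, blower, gauge_block from where it was at the start of the episode above 0.015 m).
It fails at once if the bracket is pinched between the finger pads, or pushed hard: over 35 N (contact force between any of the fingers, the arm and bracket above 35 N).
It also fails if it takes over 67 s, if anything falls off the work surface, if the arm or the gripper's body presses on something with over 40 N, if the wrist force passes 120 N, or if a joint passes its speed limit or range.

ROBOT

A 6-joint arm with a two-finger parallel gripper is mounted at the origin on the work surface. World frame = base frame: x ahead of the robot, y to its left, z up, the work surface at z = 0. Lengths are in m, angles in degrees, forces in N, time in s.
With the tool pointing down it reaches from about 0.4 to 0.825 m from the base axis. Payload 7 kg.
Tool frame: the origin (TCP) lies midway between the tips of the shut fingers; the grasp point (between the pads) lies ctrl.grasp_offset behind it (ctrl.grasp_offset is the distance from the TCP to the grasp point, in m); z points along the fingers, y is the line along which they close (so a half turn about z gives the same grasp; the last joint's range is limited). The gripper opens to 88 mm and grips with 3 to 60 N. Pads are 19 mm wide; open, the fingers measure 130 mm over their backs; the gripper's body (78 mm by 193 mm) begins 47 mm behind the grasp point.
Start: joints at [16.507, 20.546, 0.682, 0, -70.136, -16.507], TCP at [0.675, -0, 0.227] pointing down, gripper open.
Joint ranges: [-176.03, 176.03], [-82.01, 121.73], [-58.28, 71.71], [-173.87, 95.51], [-174.79, -0.11], [-173.66, 173.66]. Speed limits (degrees/s): [136.94, 136.94, 172.46, 180, 180, 180].

INTERFACE

Orientations are given as [roll, pitch, yaw] about the fixed x, y, z axes, in that order (R = Rz(yaw) Ry(pitch) Rx(roll)).
In Python, from plant import ctrl gives the robot as it stands. The module is installed in compiled form; this text tells all that it offers.
- The arm moves only by the tool send_rows, never from a script. Its argument "increments" is a list that holds one entry, the list of rows, each a list of 4 numbers: the shift along the world's x, y, z normalised to -1 to 1, where 1 is 0.2 m, then the turn about the world's z normalised to -1 to 1, where 1 is 1.5 rad. In form: [[[x, y, z, roll], ...]]. A call has 1 to 12 rows; each row is the pose to reach, as a shift and turn from the pose commanded when the call began; what a row does not reach only later rows make up. A row lasts 1/8 s, in which the tool goes at most 62.5 mm and 10.7 degrees, less where a joint would pass 70% of its speed; a pose out of reach is approached as far as the arm can. A call with a number of a shift or a turn outside -1 to 1 is refused whole. A call with a gripper value outside its range is refused whole. "jaw" is the opening, from 0 (shut) to 1 (fully open), set as the call begins (left out, the last holds). The fingers move at their own pace and stop on an object; the grip force is fixed at half the most. Time passes only in rows, so rows that repeat a pose let the fingers close. It gives the time, the measured TCP pose, the force, the opening and the grip force at its end, in the units of the state.
- ctrl.get_obs(): the state, without advancing time (a new reading comes with each control period).
- ctrl.snapshot(name): name is "scene" or "side" or "wrist"; returns the picture (400x640x3 uint8, red, green, blue); there is no depth.
- ctrl.calibration(name): a dict with "mtx" (3x3 intrinsics, pixels), "eye" and "attitude" of the camera in the world. Camera axes: x right, y up, looking along -z (the intrinsics and any distortion apply to the point x, -y, -z); pixel columns grow to the right and rows downward; lengths in m; the calibration is good to about 2 mm. A picture is of the moment at which its call begins: read the wrist's pose just before it. calibration takes no time and is no camera call; for the wrist camera it gives the pose at the moment of the call.
- ctrl.close_job(): hands the job in; it is judged then, once.
Trained networks look in the newest picture that a camera, given by its name, has taken for a name from the list of things; names that differ only in an ending like _2 or _b are one class to them, and where a whole thing is asked for, a point or a joint stands for the part that bears it (a point fixed in the world has none). Each returns a list of dicts, best first, with "conf" (0 to 1); they miss things now and then, are a little off and sometimes report something else, mostly with a low value. They report only what shows in the picture. A call takes as long as a camera call.
- ctrl.trace(thing, camera): "mask" (400x640 bool, what is visible of it) and "bbox" ([left, top, right, bottom] in pixels, round what is visible of it).
- ctrl.spot_point(thing, camera): "pixel" ([row, column] in pixels: a listed point, or the origin of a listed thing).
The state is a dict: "clock": time; "joint_pos": joint angles; "qvel": joint speeds; "tau": joint torques, N m; "tool_pos": TCP position; "orientation": TCP orientation; "force": force on the tool from outside, world axes, zero at the start; "moment": the same for the moment, N m; "opening": finger opening in m; "gripper_force": force on a finger pad.
Only numpy, scipy, OpenCV 4.12 (cv2) and the standard library are available. Lean on these libraries where they do the work, as an engineer would, in place of code of your own. Each camera call takes 0.05 s, during which the arm holds its last target. There are 200 camera calls.

## Working session

There is one attempt and no reset: what is moved stays moved. The work goes in short steps, Python scripts to look and compute and a tool call to move; the robot and the scene stay as the last step left them, time stands still between calls to the robot, and variables do not carry over. Pictures are saved under pics/ and viewed, at most 13 in all, crops included, and the job is handed in when it is done.

Besides the shell and the picture viewer there is one more tool, called after "Request:" as name(argument=value, ...), one argument or row to a line, values as JSON. send_rows: Moves the arm, as the interface text tells. Its arguments: {"type":"object","properties":{"increments":{"type":"array"},"jaw":{"type":"number"}},"required":["increments"]}

```bash
mkdir -p pics
cat > h.py <<'E'
import numpy as np, cv2
from plant import ctrl
def cal(n):
    c=ctrl.calibration(n); return {k:np.array(v) if not isinstance(v,dict) else v for k,v in c.items()}
def R(c):
    a=np.array(c['attitude'],float)
    if a.shape==(3,3): return a
    from scipy.spatial.transform import Rotation as Ro
    return Ro.from_euler('xyz',a,degrees=True).as_matrix()
def ray(c,px):  # px=[row,col]
    K=c['mtx']; d=np.linalg.inv(K)@np.array([px[1],px[0],1.]); d=np.array([d[0],-d[1],-d[2]])
    d=R(c)@d; return np.array(c['eye']),d/np.linalg.norm(d)
def atz(c,px,z):
    e,d=ray(c,px); return e+d*(z-e[2])/d[2]
def proj(c,p):
    q=R(c).T@(np.array(p)-c['eye']); q=c['mtx']@np.array([q[0],-q[1],-q[2]]); return q[1]/q[2],q[0]/q[2]
def tri(*rs):
    A=sum(np.eye(3)-np.outer(d,d) for e,d in rs); b=sum((np.eye(3)-np.outer(d,d))@e for e,d in rs); return np.linalg.solve(A,b)
def snap(n,f=None):
    c=cal(n); im=ctrl.snapshot(n)
    if f: cv2.imwrite('pics/'+f,im[:,:,::-1])
    return c,im
E
python3 - <<'E'
from h import *
np.set_printoptions(precision=4,suppress=True)
print(ctrl.calibration('scene')); print(ctrl.get_obs(), ctrl.grasp_offset)
C={}
for n in ('scene','side','wrist'):
    C[n],im=snap(n,n+'0.png')
for t in ('bracket','bracket_heel','bracket_toe_left','bracket_toe_right','plate','stop','rail_clip','mate','plug','blower','loupe','vblock','gauge_block','caliper'):
    rs=[];s=t
    for n in C:
        r=ctrl.spot_point(t,n)
        if r: s+=f" {n}:{np.round(r[0]['pixel'],1)} {r[0]['conf']:.2f}"; 
        if r and r[0]['conf']>.4: rs.append(ray(C[n],r[0]['pixel']))
    if len(rs)>1:
        p=tri(*rs); s+=f" -> {p} res {[round(float(np.linalg.norm(np.cross(p-e,d)))*1e3,1) for e,d in rs]}"
    print(s)
E
```

```text
{'mtx': array([[501.4631,   0.    , 323.7437],
       [  0.    , 501.4631, 193.503 ],
       [  0.    ,   0.    ,   1.    ]]), 'eye': array([1.3919, 0.41  , 0.7477]), 'attitude': array([ 53.5872,  -0.3179, 116.1268])}
{'clock': 0.0, 'joint_pos': array([ 16.5087,  20.5913,   0.6342,  -0.0208, -70.1346, -16.5075]), 'qvel': array([ 0.0214, -0.0177, -0.0747,  0.0243,  0.0334, -0.0183]), 'tau': array([ -0.0008, -58.2727,  29.3058,   6.9975,   0.0069,  -0.0002]), 'tool_pos': array([0.6745, 0.    , 0.2256]), 'orientation': array([179.9066,  -0.0073, -90.0059]), 'force': array([0.8142, 0.0538, 0.4515]), 'moment': array([-0.0053,  0.0077,  0.069 ]), 'gripper_force': 0.0, 'opening': 0.08766621232438293} 0.0188
bracket scene:[210.7 334.4] 0.82 side:[201.  316.2] 0.94 wrist:[214.8 392.3] 0.96 -> [0.5788 0.0411 0.0404] res [1.3, 4.5, 3.2]
bracket_heel scene:[219.6 333.1] 0.80 wrist:[208.4 388.4] 0.65 -> [0.5779 0.0416 0.016 ] res [2.4, 2.4]
bracket_toe_left scene:[201.3 343.2] 0.93 side:[186.3 307.5] 0.88 wrist:[243.4 396.3] 0.66 -> [0.577  0.0659 0.0742] res [3.2, 3.2, 3.1]
bracket_toe_right sce
[... 531 characters left out ...]
4978 0.1822 0.0113] res [1.7, 1.7]
plug scene:[175.8 302.6] 0.61 side:[268.  310.8] 0.77 wrist:[ 87.1 491.9] 0.60 -> [ 0.4582 -0.111   0.013 ] res [6.7, 5.2, 1.8]
blower scene:[280.9 476.6] 0.94 side:[145.9 267.5] 0.67 -> [0.6157 0.3766 0.0034] res [2.0, 2.0]
loupe scene:[232.8 486. ] 0.72 side:[308.6 423.4] 0.97 -> [ 0.5804  0.028  -0.0131] res [351.6, 351.6]
vblock scene:[163.6 213.6] 0.67 side:[350.9 394.3] 0.63 -> [ 0.49   -0.3648 -0.0015] res [1.6, 1.6]
gauge_block scene:[150.8 242.9] 0.46 side:[360.8 342.1] 0.83 wrist:[196.5 397.7] 0.72 -> [ 0.4989 -0.1832  0.0468] res [72.8, 179.3, 212.2]
caliper scene:[230.1 486.2] 0.85 side:[166.2 220.3] 0.69 -> [0.4456 0.3633 0.0049] res [0.8, 0.8]
```

View pics/scene0.png

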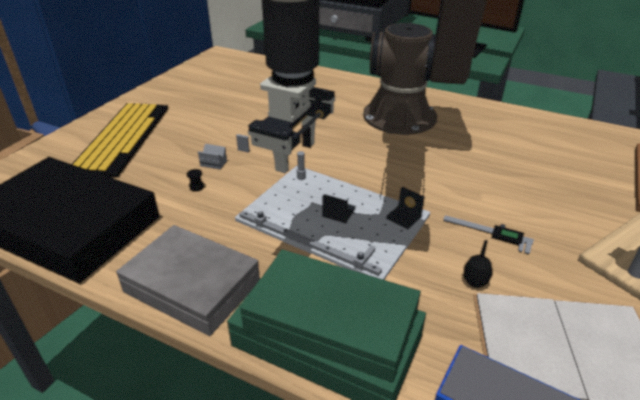

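View pics/wrist0.png

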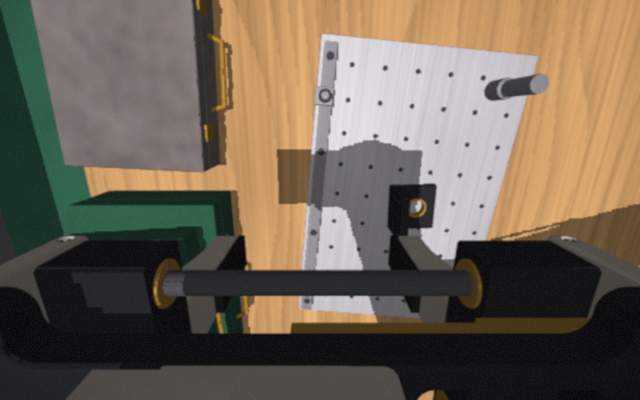

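View pics/side0.png

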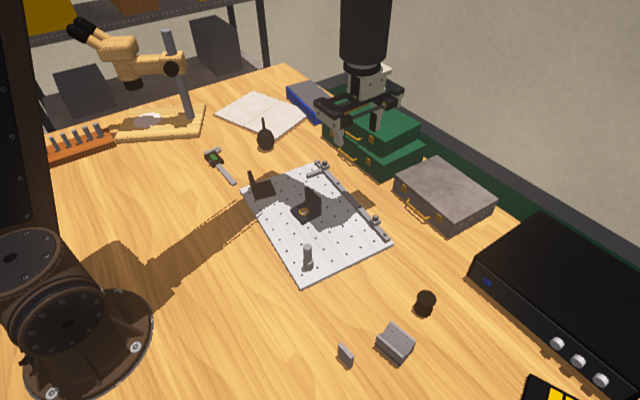

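The scene shows the bracket lying at (335,207), the armed stop on the rail's left end at (365,255), the clip at (258,215), the mate at (408,205) and the plug at (300,168). In the wrist view the rail slants from (330,45) to (305,305), so the plate yaw is about -5°. The side view agrees. Next I turn the tool square to the rail for a closer look.

Request:
send_rows(
  increments=[
    [[-0.1,0.04,0.08,0.12],[-0.2,0.08,0.16,0.24],[-0.3,0.12,0.24,0.36],[-0.4,0.16,0.3,0.48],[-0.4,0.2,0.35,0.6],[-0.4,0.2,0.35,0.72],[-0.4,0.2,0.35,0.84],[-0.4,0.2,0.35,0.96],[-0.4,0.2,0.35,0.983],[-0.4,0.2,0.35,0.983],[-0.4,0.2,0.35,0.983]],
  ],
  jaw=0.12,
)

```text
clock: 3.62
tool_pos: [0.595, 0.04, 0.2966]
orientation: [180.0, 0.0, -5.7]
force: [0.4, -0.5, -0.3]
opening: 0.0106
gripper_force: 0.0
```

Run:
```python
from h import *
np.set_printoptions(precision=4,suppress=True)
print({k:v for k,v in ctrl.get_obs().items() if k in('tool_pos','orientation','opening','force')})
C={}
for n in ('scene','side','wrist'):
    C[n],im=snap(n,n+'1.png')
Z={'plate':0}
for t in ('bracket','bracket_heel','bracket_toe_left','bracket_toe_right','plate','stop','rail_clip','mate','plug'):
    s=t
    for n in C:
        for r in ctrl.spot_point(t,n)[:2]:
            s+=f"\n   {n}:{np.round(r['pixel'],1)} {r['conf']:.2f} atz12 {atz(C[n],r['pixel'],.012)[:2]} z72 {atz(C[n],r['pixel'],.072)[:2]}"
    print(s)
for n in C:
    for t in ('plate','stop'):
        r=ctrl.trace(t,n)
        if r: print(n,t,r[0]['conf'],r[0]['bbox'])
        if r and t=='plate':
            c,_=cv2.findContours(r[0]['mask'].astype(np.uint8),0,2); c=max(c,key=cv2.contourArea); h=cv2.convexHull(c)
            q=cv2.approxPolyDP(h,12,True)[:,0]
            for p in q: print('  corner',p,atz(C[n],[p[1],p[0]],.012)[:2])
```

```text
{'tool_pos': array([0.595 , 0.04  , 0.2966]), 'orientation': array([179.9988,   0.0009,  -5.6519]), 'force': array([ 0.4077, -0.4879, -0.2624]), 'opening': 0.010578762942871476}
bracket
   scene:[210.2 334.7] 0.80 atz12 [0.5427 0.0269] z72 [0.612  0.0581]
   scene:[218.7 401.7] 0.23 atz12 [0.5021 0.1793] z72 [0.5747 0.1981]
   side:[200.7 316.5] 0.77 atz12 [0.5973 0.0609] z72 [0.5636 0.0096]
   wrist:[181.  316.7] 0.86 atz12 [0.5736 0.0435] z72 [0.587  0.0421]
bracket_heel
   scene:[218.  331.6] 0.93 atz12 [0.5723 0.0328] z72 [0.6392 0.0636]
   scene:[189.1 197.4] 0.20 atz12 [ 0.6189 -0.3158] z72 [ 0.682  -0.2566]
   side:[211.4 314.2] 0.60 atz12 [0.5693 0.0308] z72 [ 0.5379 -0.018 ]
   wrist:[178.1 318.9] 0.83 atz12 [0.578  0.0395] z72 [0.5908 0.0387]
bracket_toe_left
   scene:[202.8 344.7] 0.68 atz12 [0.5059 0.0362] z72 [0.5781 0.0667]
   scene:[152.9 242. ] 0.15 atz12 [ 0.4257 -0.3118] z72 [ 0.5045 -0.2529]
   side:[186.5 308.4] 0.64 atz12 [0.6112 0.1222] z72 [0.5763 0.0658]
   wrist:[189.  297.2] 0.79 atz12 [0.5636 0.0761] z72 [0.5783 0.0703]
   wrist:[233.6 242.5] 0.64 atz12 [0.
[... 1822 characters left out ...]
, 277.6]
  corner [235 218] [ 0.6722 -0.1673]
  corner [293 167] [ 0.4245 -0.1511]
  corner [429 212] [0.4496 0.2288]
  corner [383 278] [0.6986 0.2074]
scene stop 0.49 [355.8, 243.6, 374.3, 264.9]
side plate 0.86 [238.6, 156.9, 395.6, 290.0]
  corner [317 158] [0.7057 0.2168]
  corner [393 244] [ 0.6642 -0.1722]
  corner [301 290] [ 0.4106 -0.1518]
  corner [240 188] [0.4484 0.2304]
side stop 0.53 [306.8, 160.3, 326.9, 175.6]
wrist plate 0.98 [199.0, 103.7, 452.8, 262.8]
  corner [454 106] [ 0.6669 -0.1702]
  corner [436 239] [ 0.4534 -0.1488]
  corner [311 261] [0.4326 0.0673]
  corner [215 238] [0.4919 0.2252]
  corner [200 106] [0.7035 0.2046]
wrist stop 0.75 [226.6, 107.0, 241.3, 154.6]
```

View pics/wrist1.png

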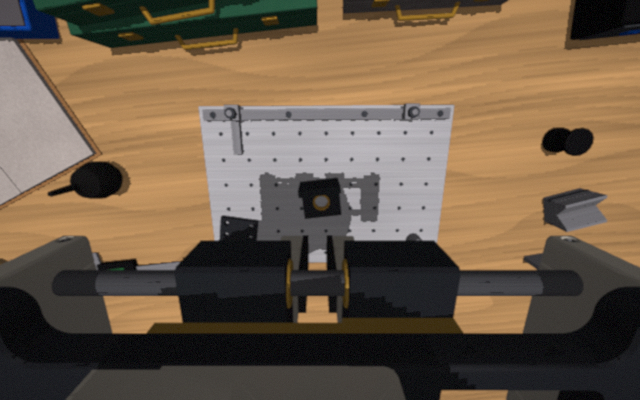

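The wrist view shows the stop's arm at (238,135), the clip at (413,112), the bracket lying at (320,200) and the mate at (238,228). Plate yaw is about -5.6°. I'll come down in front of the upright base leg.

Request:
send_rows(
  increments=[
    [[-0.1,0,-0.15,0],[-0.2,0,-0.4,0],[-0.275,0,-0.65,0],[-0.275,0,-0.85,0],[-0.275,0,-0.95,0],[-0.275,0,-0.95,0]],
  ],
)

```text
clock: 6.18
tool_pos: [0.539, 0.0396, 0.1052]
orientation: [179.9, 0.2, -5.5]
force: [-0.3, -0.5, 0.4]
opening: 0.0106
gripper_force: 0.0
```

Request:
send_rows(
  increments=[
    [[0,0,-0.1,0],[0,0,-0.223,0],[0,0,-0.223,0],[0,0,-0.223,0]],
  ],
)

```text
clock: 6.68
tool_pos: [0.541, 0.0403, 0.0634]
orientation: [-180.0, -0.1, -5.5]
force: [-0.2, -0.5, -0.1]
opening: 0.0106
gripper_force: 0.0
```

Run:
```python
from h import *
a=snap('scene')[1]; b=snap('side')[1]; 
s=lambda im,r,c:cv2.resize(im[r:r+100,c:c+130],None,fx=3,fy=3,interpolation=cv2.INTER_CUBIC)
cv2.imwrite('pics/c2.png',np.hstack([s(a,150,275),s(b,140,250)])[:,:,::-1])
```

```text
(no output)
```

View pics/c2.png

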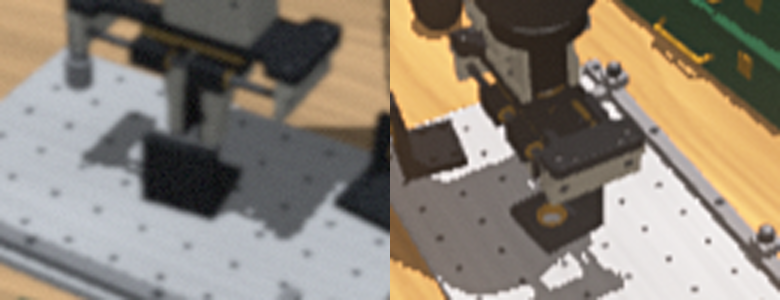

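The crop shows the fingers just behind the upright base leg, centred on it (left half at (190,140)). Push.

Request:
send_rows(
  increments=[
    [[0.03,0,0,0],[0.055,0,0,0],[0.075,0,0,0],[0.095,0,0,0],[0.115,0,0,0],[0.135,0,0,0],[0.155,0,0,0],[0.175,0,0,0],[0.195,0,0,0],[0.215,0,-0.005,0],[0.215,0,-0.005,0]],
  ],
)

```text
clock: 8.15
tool_pos: [0.5832, 0.04, 0.0608]
orientation: [180.0, 0.0, -5.5]
force: [-0.2, -0.2, 0.7]
opening: 0.0108
gripper_force: 0.1
```

Run:
```python
from h import *
a=snap('scene')[1]; b=snap('side')[1]; 
s=lambda im,r,c:cv2.resize(im[r:r+100,c:c+130],None,fx=3,fy=3,interpolation=cv2.INTER_CUBIC)
cv2.imwrite('pics/c3.png',np.hstack([s(a,150,275),s(b,140,250)])[:,:,::-1])
```

```text
(no output)
```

View pics/c3.png

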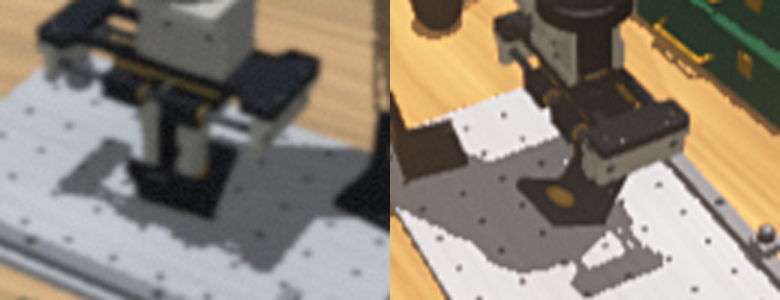

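It is tipping about the heel as planned: in the right half the bored leg has lifted at (560,195). I keep following the arc.

Request:
send_rows(
  increments=[
    [[0.02,0,-0.007,0],[0.04,0,-0.018,0],[0.06,0,-0.03,0],[0.075,0,-0.042,0],[0.09,0,-0.054,0],[0.1,0,-0.064,0],[0.11,0,-0.075,0],[0.11,0,-0.075,0],[0.11,0,-0.075,0],[0.11,0,-0.075,0]],
  ],
)

```text
clock: 9.5
tool_pos: [0.605, 0.04, 0.0461]
orientation: [-180.0, -0.0, -5.5]
force: [0.0, -0.3, -0.5]
opening: 0.0105
gripper_force: 0.0
```

Run:
```python
from h import *
a=snap('scene')[1]; b=snap('side')[1]; 
s=lambda im,r,c:cv2.resize(im[r:r+100,c:c+130],None,fx=3,fy=3,interpolation=cv2.INTER_CUBIC)
cv2.imwrite('pics/c4.png',np.hstack([s(a,150,275),s(b,140,250)])[:,:,::-1])
```

```text
(no output)
```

View pics/c4.png

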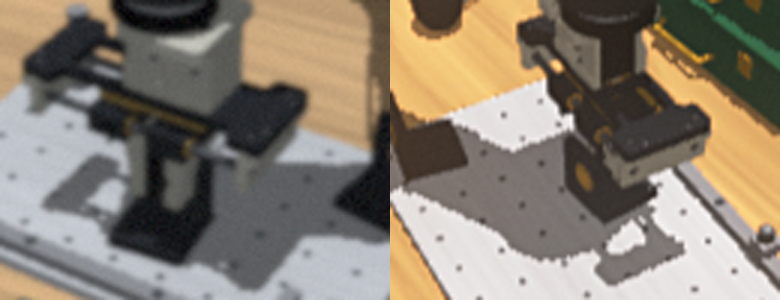

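The bracket stands on its base with the fingers free between the legs. I go straight up, then measure.

Request:
send_rows(
  increments=[
    [[0,0,0.15,0],[0,0,0.35,0],[-0.15,0,0.6,0],[-0.35,0,0.85,0],[-0.5,0,1,0],[-0.5,0,1,0],[-0.5,0,1,0]],
  ],
)

```text
clock: 10.48
tool_pos: [0.5049, 0.0401, 0.246]
orientation: [-180.0, -0.0, -5.5]
force: [-0.2, 0.8, 0.4]
opening: 0.0105
gripper_force: 0.0
```

```bash
cat > m.py <<'E'
from h import *
np.set_printoptions(precision=4,suppress=True)
import sys
C={}
for n in ('scene','side','wrist'):
    C[n],im=snap(n,n+sys.argv[1]+'.png')
for t in ('bracket','bracket_heel','bracket_toe_left','bracket_toe_right','stop','rail_clip'):
    s=t
    for n in C:
        for r in ctrl.spot_point(t,n)[:1]:
            s+=f"\n   {n}:{np.round(r['pixel'],1)} {r['conf']:.2f} atz12 {atz(C[n],r['pixel'],.012)[:2]}"
    print(s)
E
python3 m.py 5
```

```text
bracket
   scene:[225.1 328.9] 0.97 atz12 [0.5982 0.0383]
   side:[203.  323.7] 0.55 atz12 [0.6082 0.0421]
   wrist:[ 95.3 306.7] 0.69 atz12 [0.6089 0.044 ]
bracket_heel
   scene:[219.1 332.2] 0.96 atz12 [0.5753 0.0358]
   side:[207.7 316.7] 0.74 atz12 [0.5825 0.0383]
   wrist:[119. 313.] 0.91 atz12 [0.5788 0.0389]
bracket_toe_left
   scene:[238.9 334.3] 0.75 atz12 [0.6354 0.0693]
   side:[192.3 327.4] 0.88 atz12 [0.6413 0.071 ]
   wrist:[ 74.7 283.8] 0.88 atz12 [0.6361 0.0704]
bracket_toe_right
   scene:[230.9 310.7] 0.57 atz12 [0.6346 0.0104]
   side:[204.1 336.2] 0.96 atz12 [0.6334 0.019 ]
   wrist:[ 67.7 330.3] 0.71 atz12 [0.6386 0.0109]
stop
   scene:[261.6 364.3] 0.77 atz12 [0.6718 0.1557]
   side:[172.  321.5] 0.61 atz12 [0.6784 0.1532]
   wrist:[ 42.2 213.8] 0.64 atz12 [0.681  0.1514]
rail_clip
   scene:[220.6 260. ] 0.61 atz12 [ 0.6544 -0.1106]
   side:[229.3 370.2] 0.60 atz12 [ 0.6498 -0.1037]
   wrist:[ 42.6 419. ] 0.92 atz12 [ 0.6563 -0.1004]
```

View pics/wrist5.png

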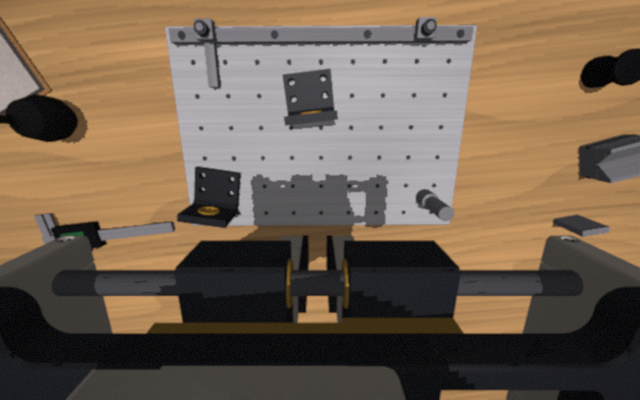

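The bracket stands at (308,97), about 5° off the rail, 31 mm short of it, and 81 mm from the stop. I go behind the bored leg, low, to push it square onto the rail.

Request:
send_rows(
  increments=[
    [[0.1,0,-0.25,0],[0.2,0.005,-0.5,0],[0.24,0.005,-0.75,0],[0.24,0.005,-0.95,0],[0.24,0.005,-0.95,0]],
  ],
)

```text
clock: 12.15
tool_pos: [0.5508, 0.0401, 0.0532]
orientation: [179.8, 0.3, -5.5]
force: [0.5, 0.1, 0.8]
opening: 0.0105
gripper_force: 0.0
```

Request:
send_rows(
  increments=[
    [[0,0,-0.1,0],[0,0,-0.195,0],[0,0,-0.195,0],[0.03,-0.003,-0.195,0],[0.055,-0.005,-0.195,0],[0.075,-0.007,-0.195,0],[0.095,-0.009,-0.195,0],[0.115,-0.011,-0.195,0],[0.135,-0.013,-0.195,0],[0.155,-0.015,-0.195,0],[0.175,-0.017,-0.195,0],[0.175,-0.017,-0.195,0]],
  ],
)

```text
clock: 13.65
tool_pos: [0.5885, 0.0376, 0.0169]
orientation: [-180.0, -0.0, -5.5]
force: [0.2, -0.9, -0.2]
opening: 0.0105
gripper_force: 0.0
```

```bash
python3 m.py 6
```

```text
bracket
   scene:[229.9 321.2] 0.61 atz12 [0.621 0.03 ]
   wrist:[180.2 311.2] 0.83 atz12 [0.63  0.038]
bracket_heel
   scene:[224.6 329.4] 0.69 atz12 [0.5961 0.0385]
   wrist:[228.6 317.7] 0.77 atz12 [0.599  0.0371]
bracket_toe_left
   scene:[242.4 325.8] 0.86 atz12 [0.654  0.0576]
   wrist:[128.3 260.5] 0.65 atz12 [0.6622 0.0632]
bracket_toe_right
   scene:[235.1 303.1] 0.66 atz12 [0.6548 0.0019]
   wrist:[125.2 368.4] 0.61 atz12 [0.6581 0.0031]
stop
   scene:[259.8 360.5] 0.72 atz12 [0.6704 0.1465]
   side:[227.6 367.1] 0.32 atz12 [ 0.6471 -0.0947]
   wrist:[112.6  90.6] 0.81 atz12 [0.6795 0.1551]
rail_clip
   scene:[222.7 262. ] 0.46 atz12 [ 0.6588 -0.1025]
   side:[231.1 372.4] 0.54 atz12 [ 0.6504 -0.1115]
   wrist:[110.  555.8] 0.56 atz12 [ 0.6563 -0.0998]
```

About 8 mm remain; push on in small steps.

Request:
send_rows(
  increments=[
    [[0.01,-0.001,0,0],[0.02,-0.002,0,0],[0.03,-0.003,0,0],[0.035,-0.003,0,0],[0.035,-0.003,0,0]],
  ],
)

```text
clock: 15.32
tool_pos: [0.5952, 0.037, 0.0169]
orientation: [-180.0, -0.0, -5.5]
force: [-0.4, -0.6, 0.0]
opening: 0.0107
gripper_force: 0.1
```

```bash
python3 m.py 7 | grep -v side
python3 - <<'E'
import cv2
i=cv2.imread('pics/wrist7.png'); cv2.imwrite('pics/c7.png',cv2.resize(i[60:300,40:440],None,fx=2,fy=2,interpolation=cv2.INTER_CUBIC))
E
```

```text
bracket
   scene:[232.  321.5] 0.87 atz12 [0.6272 0.0338]
   wrist:[181.5 312.4] 0.82 atz12 [0.6362 0.0368]
bracket_heel
   scene:[223.6 326.1] 0.60 atz12 [0.5962 0.0302]
   wrist:[228.5 316.9] 0.70 atz12 [0.6062 0.037 ]
bracket_toe_left
   scene:[245.7 325. ] 0.85 atz12 [0.6644 0.0607]
   wrist:[127.6 259.7] 0.73 atz12 [0.6697 0.0631]
bracket_toe_right
   scene:[235.4 299.9] 0.63 atz12 [ 0.6589 -0.004 ]
   wrist:[128.6 367.1] 0.87 atz12 [0.6634 0.0033]
stop
   scene:[260.  363.2] 0.74 atz12 [0.6684 0.1518]
   wrist:[127.2  96. ] 0.80 atz12 [0.6786 0.1541]
rail_clip
   wrist:[124.2 552.3] 0.88 atz12 [ 0.6558 -0.0996]
```

View pics/c7.png

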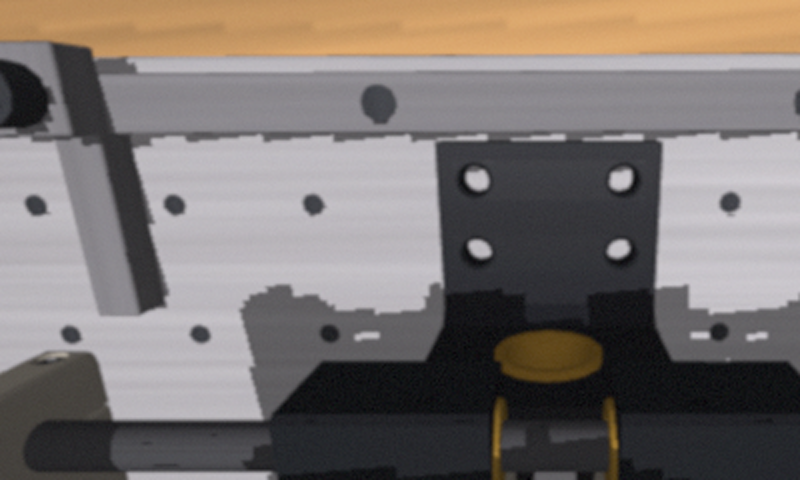

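Square to the rail with a gap of about 2 mm (bracket edge at row 142, rail foot at row 135). I nudge to contact.

Request:
send_rows(
  increments=[
    [[0.005,-0.0005,0,0],[0.01,-0.001,0,0],[0.0125,-0.001,0,0],[0.0125,-0.001,0,0]],
  ],
)

```text
clock: 16.88
tool_pos: [0.5975, 0.0367, 0.0169]
orientation: [180.0, 0.0, -5.5]
force: [-1.2, 0.8, 1.0]
opening: 0.0104
gripper_force: 0.5
```

Request:
send_rows(
  increments=[
    [[0.003,0,0,0],[0.005,-0.0005,0,0],[0.005,-0.0005,0,0]],
  ],
)

```text
clock: 17.25
tool_pos: [0.5975, 0.0366, 0.0169]
orientation: [180.0, 0.1, -5.5]
force: [-5.8, 0.3, 4.0]
opening: 0.0105
gripper_force: 2.9
```

It is seated on the rail at about 6 N. Now I go round to its right side.

Request:
send_rows(
  increments=[
    [[-0.03,0.003,0,0],[-0.06,0.005,0.05,0],[-0.06,0.005,0.25,0],[-0.06,0.005,0.45,0],[-0.06,0.005,0.5,0],[0.03,-0.17,0.5,0],[0.128,-0.338,0.5,0],[0.128,-0.338,0.5,0],[0.128,-0.338,0.3,0],[0.128,-0.338,0.1,0],[0.128,-0.338,0,0],[0.128,-0.338,0,0]],
  ],
)

```text
clock: 18.75
tool_pos: [0.6224, -0.0308, 0.0153]
orientation: [179.9, 0.2, -5.5]
force: [-0.1, -0.2, 0.6]
opening: 0.0105
gripper_force: 0.0
```

```bash
python3 m.py 8 | grep -v side
```

```text
bracket
   scene:[233.5 319.5] 0.64 atz12 [0.6337 0.0321]
   wrist:[233.1 211.2] 0.67 atz12 [0.6383 0.0357]
bracket_heel
   scene:[227.6 325.8] 0.71 atz12 [0.6092 0.0358]
bracket_toe_left
   scene:[245.8 323.4] 0.66 atz12 [0.6662 0.0577]
   wrist:[189.2 157.8] 0.79 atz12 [0.6693 0.0618]
bracket_toe_right
   scene:[240.9 300. ] 0.98 atz12 [0.6748 0.0049]
   wrist:[183.9 255.4] 0.60 atz12 [0.6669 0.0032]
stop
   scene:[236.1 302.6] 0.70 atz12 [0.6583 0.0025]
rail_clip
   scene:[219.9 333.9] 0.59 atz12 [0.5762 0.0405]
   wrist:[182.5 430.6] 0.71 atz12 [ 0.6579 -0.1005]
```

Request:
send_rows(
  increments=[
    [[0.002,0.02,0,0],[0.004,0.04,0,0],[0.006,0.06,0,0],[0.008,0.08,0,0],[0.01,0.1,0,0],[0.012,0.12,0,0],[0.014,0.14,0,0],[0.016,0.16,0,0],[0.018,0.18,0,0],[0.02,0.2,0,0],[0.022,0.22,0,0],[0.022,0.22,0,0]],
  ],
)

```text
clock: 21.3
tool_pos: [0.6286, 0.0135, 0.017]
orientation: [-180.0, -0.0, -5.5]
force: [-0.1, -0.2, 0.8]
opening: 0.0105
gripper_force: 0.0
```

Request:
send_rows(
  increments=[
    [[0.002,0.02,0,0],[0.004,0.04,0,0],[0.006,0.06,0,0],[0.008,0.08,0,0],[0.01,0.1,0,0],[0.012,0.12,0,0],[0.014,0.14,0,0],[0.016,0.16,0,0],[0.018,0.18,0,0],[0.018,0.18,0,0]],
  ],
)

```text
clock: 22.55
tool_pos: [0.6322, 0.0495, 0.017]
orientation: [-180.0, -0.0, -5.5]
force: [0.5, -0.5, 0.6]
opening: 0.0106
gripper_force: 0.0
```

```bash
python3 m.py 9 | grep -v side
python3 - <<'E'
import cv2
i=cv2.imread('pics/wrist9.png'); cv2.imwrite('pics/c9.png',cv2.resize(i[100:400,40:440],None,fx=2,fy=2,interpolation=cv2.INTER_CUBIC))
E
```

```text
bracket
   scene:[241.8 349.9] 0.68 atz12 [0.6288 0.1039]
   wrist:[231.8 232.9] 0.86 atz12 [0.6462 0.1018]
bracket_heel
   scene:[238.2 351.8] 0.68 atz12 [0.616  0.1029]
bracket_toe_left
   scene:[259.2 348.5] 0.83 atz12 [0.68   0.1232]
   wrist:[186.5 177.8] 0.98 atz12 [0.678  0.1291]
bracket_toe_right
   scene:[247.9 326.3] 0.76 atz12 [0.6694 0.0663]
   wrist:[186.4 279. ] 0.97 atz12 [0.6723 0.0692]
stop
   scene:[264.5 363.3] 0.53 atz12 [0.6807 0.1571]
   wrist:[186.  136.2] 0.73 atz12 [0.6806 0.1536]
rail_clip
   scene:[221.7 260.9] 0.67 atz12 [ 0.6569 -0.1066]
   wrist:[186.1 565.1] 0.60 atz12 [ 0.6562 -0.1   ]
```

View pics/c9.png

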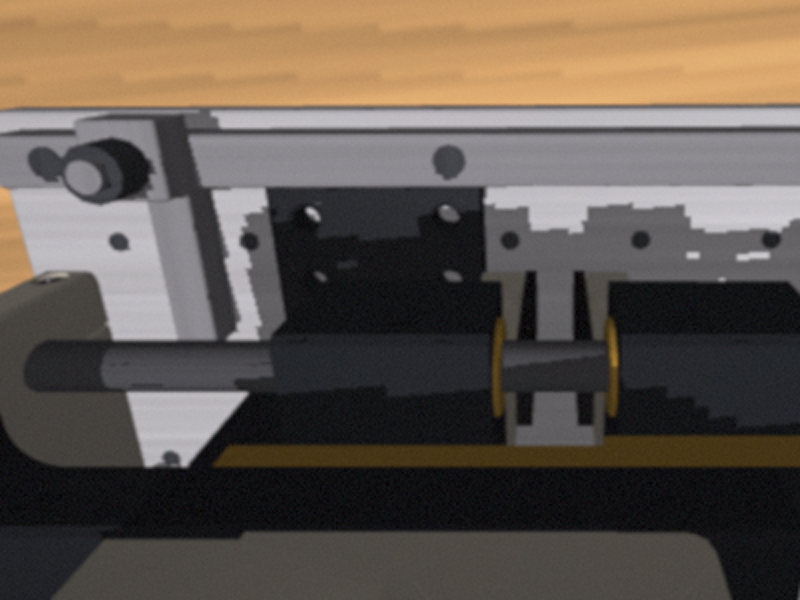

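Still flush on the rail, and about 19 mm short of the stop's arm (bracket side at column 275, arm at 220). I keep pushing.

Request:
send_rows(
  increments=[
    [[0.001,0.015,0,0],[0.003,0.03,0,0],[0.004,0.045,0,0],[0.006,0.06,0,0],[0.007,0.075,0,0],[0.008,0.083,0,0],[0.008,0.083,0,0]],
  ],
)

```text
clock: 24.48
tool_pos: [0.6338, 0.0659, 0.017]
orientation: [-180.0, -0.0, -5.5]
force: [0.4, -0.1, -0.5]
opening: 0.0107
gripper_force: 0.0
```

Request:
send_rows(
  increments=[
    [[0,0.005,0,0],[0.001,0.009,0,0],[0.001,0.009,0,0]],
  ],
)

```text
clock: 24.85
tool_pos: [0.6339, 0.0675, 0.017]
orientation: [-180.0, -0.0, -5.5]
force: [0.1, -0.9, 0.2]
opening: 0.0105
gripper_force: 0.1
```

```bash
python3 m.py 10 | grep -v side
```

```text
bracket
   scene:[246.7 353.9] 0.95 atz12 [0.6394 0.118 ]
bracket_heel
   scene:[241.1 359.6] 0.94 atz12 [0.6172 0.122 ]
bracket_toe_left
   scene:[262.1 356.5] 0.77 atz12 [0.6805 0.1417]
   wrist:[188.6 177.8] 0.83 atz12 [0.6783 0.1475]
bracket_toe_right
   scene:[249.6 333.2] 0.64 atz12 [0.6676 0.0819]
   wrist:[187.4 279.4] 0.93 atz12 [0.6732 0.0872]
stop
   scene:[178.5 302.6] 0.63 atz12 [ 0.4605 -0.103 ]
   wrist:[186.9 167.6] 0.82 atz12 [0.6799 0.1533]
rail_clip
   scene:[223.8 261.2] 0.55 atz12 [ 0.663 -0.102]
   wrist:[185.7 595.2] 0.88 atz12 [ 0.6563 -0.0995]
```

Request:
send_rows(
  increments=[
    [[0,0.003,0,0],[0.0005,0.006,0,0],[0.0005,0.006,0,0]],
  ],
)

```text
clock: 26.28
tool_pos: [0.6339, 0.0687, 0.0169]
orientation: [180.0, 0.0, -5.5]
force: [0.0, -0.2, 0.5]
opening: 0.0107
gripper_force: 0.4
```

Request:
send_rows(
  increments=[
    [[0,0.003,0,0],[0.0005,0.006,0,0],[0.0005,0.006,0,0]],
  ],
)

```text
clock: 26.65
tool_pos: [0.6341, 0.07, 0.0169]
orientation: [-180.0, 0.0, -5.5]
force: [-0.1, -0.1, -0.1]
opening: 0.0106
gripper_force: 0.2
```

Request:
send_rows(
  increments=[
    [[0,0.003,0,0],[0.0005,0.006,0,0],[0.0005,0.006,0,0]],
  ],
)

```text
clock: 27.02
tool_pos: [0.634, 0.0705, 0.0169]
orientation: [180.0, 0.0, -5.5]
force: [0.3, -5.4, 0.4]
opening: 0.0105
gripper_force: 2.5
```

Contact with the stop at about 5 N. I retract sideways and up, then look.

Request:
send_rows(
  increments=[
    [[0,-0.03,0,0],[0,-0.07,0.02,0],[0,-0.07,0.25,0],[-0.05,-0.05,0.5,0],[-0.2,0.1,0.65,0],[-0.35,0.2,0.65,0],[-0.35,0.2,0.65,0],[-0.35,0.2,0.65,0]],
  ],
)

```text
clock: 28.02
tool_pos: [0.5645, 0.1111, 0.1474]
orientation: [-180.0, -0.0, -5.5]
force: [0.2, -0.9, 0.1]
opening: 0.0106
gripper_force: 0.0
```

```bash
python3 m.py 11 | grep -v side
python3 - <<'E'
import cv2
i=cv2.imread('pics/wrist11.png'); cv2.imwrite('pics/c11.png',cv2.resize(i[0:200,180:440],None,fx=3,fy=3,interpolation=cv2.INTER_CUBIC))
E
```

```text
bracket
   scene:[248.1 353.2] 0.98 atz12 [0.6441 0.1184]
   wrist:[112.5 296.8] 0.85 atz12 [0.6475 0.1237]
bracket_heel
   scene:[241.5 361.5] 0.74 atz12 [0.6165 0.1263]
   wrist:[144.4 299.6] 0.56 atz12 [0.6164 0.1245]
bracket_toe_left
   scene:[262.1 357.9] 0.83 atz12 [0.6792 0.1443]
   wrist:[ 78.8 266.4] 0.97 atz12 [0.6809 0.1491]
bracket_toe_right
   scene:[249.8 335.9] 0.87 atz12 [0.6656 0.0873]
   wrist:[ 77.4 330.2] 0.77 atz12 [0.6762 0.0882]
stop
   scene:[261.3 363. ] 0.46 atz12 [0.6722 0.1529]
   wrist:[ 80.6 262.5] 0.95 atz12 [0.6796 0.153 ]
rail_clip
   scene:[219.7 258.5] 0.59 atz12 [ 0.6532 -0.1154]
   wrist:[ 81.4 526.5] 0.95 atz12 [ 0.6546 -0.0989]
```

View pics/c11.png

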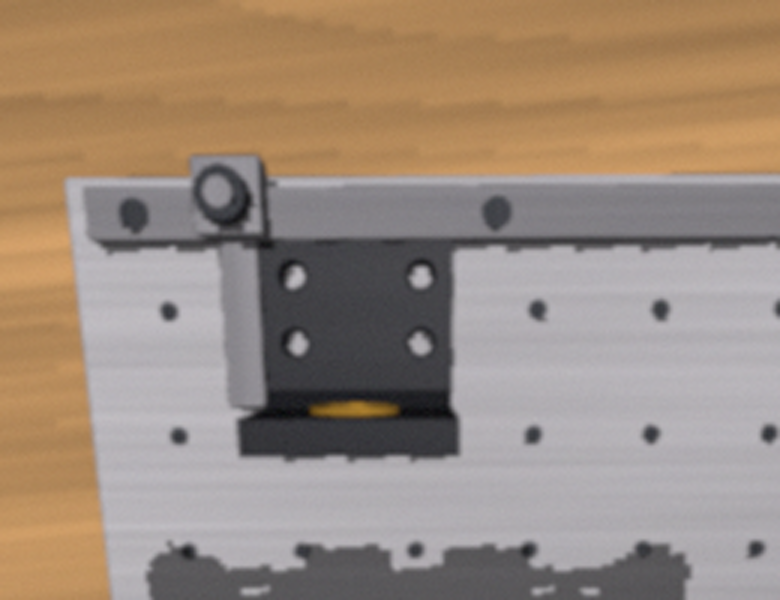

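The bracket is flush against the rail (row 243) and the stop's arm (column 263), with no visible gap, and it is upright. The robot is clear, so I hand in.

```bash
python3 -c "
from plant import ctrl
print(ctrl.close_job())"
```

```text
the job is handed in; nothing more can be done
None
```

I tipped the bracket onto its base, pushed it against the rail and the stop's arm, and handed the job in at about 28 s; the last picture showed no visible gap at either, and no verdict came back.

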